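# Interlock three steel channels in a welding fixture

## Task

Set up the three short steel channels for tacking. Lay the loose zinc channel open side up in the empty seat of the blue fixture, then lower the wide red-primed channel open side down over the pair, centred and with its ends about level with theirs, so that one of its legs stands fully down inside each zinc channel. Put the parts down rather than dropping them, leave the channel that is already seated lying in its seat, and leave the brush, the hammer and the white dish where they are.

Things in the scene. Friction and masses are not known exactly. Their poses are not given: they have to be found in the camera images.
- fixture: Fixed blue plate 170 x 124 x 8 mm. Origin: centre of its underside, on the bench; x along the two seats, y across, z up. Seats centred at y = +28 and -28 mm: 130 mm long, 36 mm wide, floor 8 mm above the bench, between ribs 6 mm high. Channels in the seats stand about 26 mm apart (facing sides), their tops 38 mm above the bench; beside them, fingers must open only a little.
- chalk_mark: Flat yellow chalk stripe 80 x 12 mm on the floor of the empty seat; shows which of the two seats is empty (either one). Origin: centre of that seat's floor; x along the seat.
- seated_channel: Bright zinc steel U-channel lying open side up in the other seat, not fastened. 120 mm long (x), 30 wide (y), 30 high (z), walls 4 mm; trough 22 mm wide, 26 mm deep, open at the ends. 0.31 kg. Origin: centre of its underside; z up, out of its open side.
- loose_channel: Zinc steel U-channel like the seated one (120 x 30 x 30 mm, walls 4 mm, about 0.31 kg), lying open side up on the bench left or right of the fixture, its length within 0.5 rad of world x. Origin: centre of its underside; z up, out of its open side; x along its length.
- wide_channel: Red-primed steel U-channel, 120 mm long (x), 60 wide (y), 50 high (z), walls 4 mm (52 inside), about 0.57 kg. Lies open side down on the bench, across the fixture from the loose one, length within 0.5 rad of world x. Origin: midway between its leg tips, 50 mm below its flat back; z up. In place: origin over the fixture's centre, 12 mm above the bench; top 24 mm of its sides clear above the zinc.
- wire_brush: Bystander: flat brush, wooden handle and grey head, about 200 mm long, lying on the bench behind the work.
- hammer: Bystander: hammer about 260 mm long, lying on the bench behind the work.
- dish: Bystander: shallow white dish 130 mm across, 25 mm high, behind the fixture.
There are look-alikes about, which are no part of the job. Several things look just like the wide_channel: the one meant starts nearest to the robot's base.

How it is judged:
On the way:
1. the loose zinc channel lies open side up in the empty seat, the other still in its own (horizontal distance between loose_channel and chalk_mark below 0.0085 m and z of loose_channel in the frame of fixture between 0.0055 and 0.0105 m and angle between each of loose_channel, seated_channel's own z axis and vertical below 0.05 rad and angle between the x axis of each of loose_channel, seated_channel and the x axis of fixture, either way round below 0.12 rad and distance of seated_channel from where it was at the start of the episode below 0.014 m and z of seated_channel in the frame of fixture between 0.0055 and 0.0105 m), for 0.2 s.
At the end, for the whole second after the job is handed in: Zinc channels flat in their seats, open up (loose one within 8.5 mm of the seat centre, other moved under 14 mm); red channel level, open down, a leg on each zinc floor (height 2.5 mm), centred to 12 mm lengthwise, 13 mm sideways, parallel to 0.16 rad; all at rest (all of step 1 and z of wide_channel in the frame of fixture between 0.0095 and 0.0145 m and x of wide_channel in the frame of fixture between -0.012 and 0.012 m and y of wide_channel in the frame of fixture between -0.013 and 0.013 m and angle between wide_channel's own z axis and vertical below 0.05 rad and angle between the x axis of wide_channel and the x axis of fixture, either way round below 0.16 rad and linear speed of each of loose_channel, seated_channel, wide_channel below 0.02 m/s); the robot touches nothing.
It fails at once if a channel is dropped into place (faster than 0.45 m/s while entering the fixture) ((horizontal distance between loose_channel and fixture below 0.06 m and z of loose_channel in the frame of fixture below 0.016 m and linear speed of loose_channel above 0.45 m/s) or (horizontal distance between wide_channel and fixture below 0.06 m and z of wide_channel in the frame of fixture below 0.036 m and linear speed of wide_channel above 0.45 m/s)).
It fails at once if the brush, the hammer or the dish is moved more than 40 mm (distance of any of wire_brush, hammer, dish from where it was at the start of the episode above 0.04 m).
It also fails if it takes over 69 s, if anything falls off the work surface, if the arm or the gripper's body presses on something with over 40 N, if the wrist force passes 120 N, or if a joint passes its speed limit or range.

## Robot

A 6-joint arm with a two-finger parallel gripper is mounted at the origin on the work surface. World frame = base frame: x ahead of the robot, y to its left, z up, the work surface at z = 0. Lengths are in m, angles in rad, forces in N, time in s.
With the tool pointing down it reaches from about 0.35 to 0.95 m from the base axis. Payload 17.4 kg.
Tool frame: the origin (TCP) lies between the finger pads; the fingertips stand 25 mm ahead of it and the grasp point (between the pads) lies 6 mm ahead of it; y points along the fingers, z is the direction in which the jaws open and shut, and the axes are right-handed (so a half turn about y gives the same grasp; the last joint's range is limited). The gripper opens to 93 mm and grips with 3 to 60 N. Pads are 15 mm wide; open, the fingers measure 128 mm over their backs; the gripper's body (75 mm by 188 mm) begins 65 mm behind the grasp point.
Start: joints at [1.241, 0.116, 1.442, -0, 1.584, -0.038], TCP at [0.194, 0.646, 0.244] pointing down, gripper open.
Joint ranges: [-2.83, 2.83], [-0.83, 2.19], [0.07, 2.5], [-1.14, 4.28], [0.01, 3], [-2.97, 2.97]. Speed limits (rad/s): [1.89, 1.89, 2.22, 3.14, 3.14, 3.14].

## Interface

Orientations are given as a unit quaternion [x, y, z, w].
In Python, from plant import state, read_camera, finish_job, boxes_of gives the robot as it stands.
- The arm moves only by the tool apply_moves, never from a script. Its arguments are lists of equal length, an entry for each row: "fingers": the finger opening in mm, from 0 to 93; "slide": the shift along the tool's x, y, z in mm, a list of three; "rotation": the turn, a rotation vector about the tool's x, y, z in rad, a list of three. In form: {"fingers": [fingers, ...], "slide": [[dx, dy, dz], ...], "rotation": [[wx, wy, wz], ...]}. A call has 1 to 12 rows; each row shifts and turns the commanded pose from where the row before left it, along the tool's axes as they then stand; what a row does not reach is not made up. A row lasts 1/8 s, in which the tool goes at most 62.5 mm and 10.7 degrees, less where a joint would pass 70% of its speed; a pose out of reach is approached as far as the arm can. A call is refused whole if a number of a shift passes 62.5 or a number of a turn 0.188, either way. A call with a gripper value outside its range is refused whole. The fingers move at their own pace and stop on an object; the grip force is fixed at half the most. Time passes only in rows, so rows that do not move let the fingers close. It gives the time, the measured TCP pose, the force and the opening at its end, in the units of the state.
- state(): the state, without advancing time (a new reading comes with each control period).
- read_camera(name): name is "scene" or "top" or "wrist"; returns a dict with "img" (384x512x3 uint8, red, green, blue), "mtx" (3x3 intrinsics, pixels), "distortion" ([k1, k2, p1, p2, k3] as OpenCV has them; the pictures are not rectified), "extrinsics" (4x4, takes a point from camera to world coordinates). Camera axes: x right, y up, looking along -z (the intrinsics and any distortion apply to the point x, -y, -z); pixel columns grow to the right and rows downward; lengths in m; the calibration is good to about 2 mm. A picture is of the moment at which its call begins. There is no depth.
- finish_job(): hands the job in, once; it reports no verdict.
Trained networks look in a picture, given as the dict that the camera call returned (one of the last four; its "shot" number tells which), for a name from the list of things; names that differ only in an ending like _2 or _b are one class to them, and where a whole thing is asked for, a point or a joint stands for the part that bears it (a point fixed in the world has none). Each returns a list of dicts, best first, with "conf" (0 to 1); they miss things now and then, are a little off and sometimes report something else, mostly with a low value. They report only what shows in the picture. A call takes as long as a camera call. They do not tell look-alikes from the thing itself.
- boxes_of(picture, label): "at" ([x, y, z] in m, in world coordinates, good to about 4 mm: the middle of the surface that is visible of it).
The state is a dict: "time_s": time; "qpos": joint angles; "joint_velocities": joint speeds; "joint_torque": joint torques, N m; "tcp_pos": TCP position; "tool_rot": TCP orientation; "contact_force": force on the tool from outside, world axes, zero at the start; "ft_torque": the same for the moment, N m; "finger_gap": finger opening in m.
Only numpy, scipy, OpenCV 4.12 (cv2) and the standard library are available. Lean on these libraries where they do the work, as an engineer would, in place of code of your own. Each camera call takes 0.05 s, during which the arm holds its last target. There are 200 camera calls.

## Working session

There is one attempt and no reset: what is moved stays moved. The work goes in short steps, Python scripts to look and compute and a tool call to move; the robot and the scene stay as the last step left them, time stands still between calls to the robot, and variables do not carry over. Pictures are saved under pics/ and viewed, about 8 in all and at most 12, crops included, and the job is handed in when it is done.

Besides the shell and the picture viewer there is one more tool, called after "Call:" as a command line: name --argument value ..., lists and objects as JSON in quotes. apply_moves: Moves the arm, as the interface text tells. Its arguments: {"type":"object","properties":{"fingers":{"type":"array"},"slide":{"type":"array"},"rotation":{"type":"array"}},"required":["fingers","slide","rotation"]}

```bash
mkdir -p pics; ls; python3 - <<'E'
from plant import *
import cv2, numpy as np
s=state();print(s)
ims=[]
for n in ("scene","top"):
    p=read_camera(n);cv2.imwrite(f"pics/{n}0.png",cv2.resize(p["img"][:,:,::-1],(768,576)))
    print(n,p["mtx"].tolist(),p["distortion"],np.round(p["extrinsics"],3).tolist())
    for l in ("fixture","chalk_mark","seated_channel","loose_channel","wide_channel","dish","hammer","wire_brush"):
        print(l,[(np.round(b["at"],3).tolist(),round(b["conf"],2)) for b in boxes_of(p,l)])
E
```

```text
pics
{'time_s': 0.0, 'qpos': array([ 1.24121110e+00,  1.16450021e-01,  1.44225617e+00, -2.63779057e-05,
        1.58403891e+00, -3.78310453e-02]), 'joint_velocities': array([ 1.35200105e-03,  6.92613022e-06, -5.81773146e-04,  1.15407777e-03,
       -4.14023616e-04,  7.58447571e-04]), 'joint_torque': array([ 5.40554393e-03, -7.21256018e+01, -6.22611165e+01,  7.83529831e-02,
        2.36119906e-02, -1.23898294e-04]), 'tcp_pos': array([0.19412683, 0.64628632, 0.24293508]), 'tool_rot': array([ 0.69999862, -0.10285059,  0.10272006, -0.69919402]), 'contact_force': array([-0.03357881,  0.79313212, -0.22507117]), 'ft_torque': array([ 0.02178202, -0.01660354,  0.00502028]), 'finger_gap': 0.0932092800658294}
scene [[451.95200379413285, 0.0, 249.28185147718887], [0.0, 451.95200379413285, 194.95977953719188], [0.0, 0.0, 1.0]] [-0.18119227  0.          0.          0.          0.        ] [[-0.543, -0.485, 0.686, 1.412], [0.84, -0.293, 0.457, 0.462], [-0.021, 0.824, 0.566, 0.698], [0.0, 0.0, 0.0, 1.0]]
fixture [([0.545, 0.066, 0.008], 0.76)]
chalk_mark [([0.525, 0.076, 0.004], 0.56)]
seated_channe
[... 396 characters left out ...]
48.04569008568944, 191.38854991041947], [0.0, 0.0, 1.0]] [-0.10280721  0.          0.          0.          0.        ] [[-0.004, 0.985, -0.17, 0.476], [-1.0, -0.008, -0.024, -0.066], [-0.025, 0.169, 0.985, 0.881], [0.0, 0.0, 0.0, 1.0]]
fixture [([0.513, 0.054, 0.008], 0.73)]
chalk_mark [([0.52, 0.075, 0.008], 0.49), ([0.782, 0.067, 0.015], 0.28)]
seated_channel [([0.51, 0.025, 0.013], 0.72)]
loose_channel [([0.466, 0.325, 0.015], 0.57)]
wide_channel [([0.725, -0.386, 0.05], 0.97), ([0.509, -0.283, 0.055], 0.67), ([0.546, -0.434, 0.051], 0.59), ([0.507, 0.024, 0.011], 0.21)]
dish [([0.783, 0.067, 0.013], 0.74)]
hammer [([0.692, -0.224, 0.022], 0.75)]
wire_brush [([0.717, 0.231, 0.012], 0.89)]
```

View pics/scene0.png

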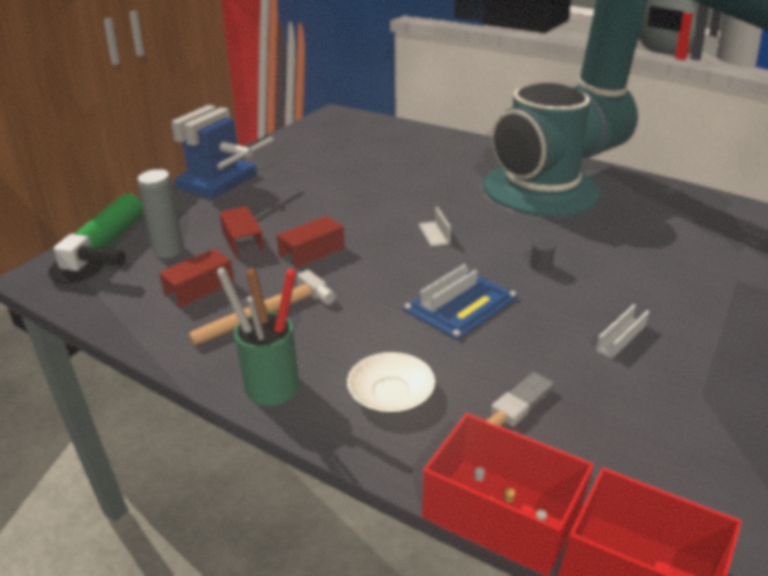

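View pics/top0.png

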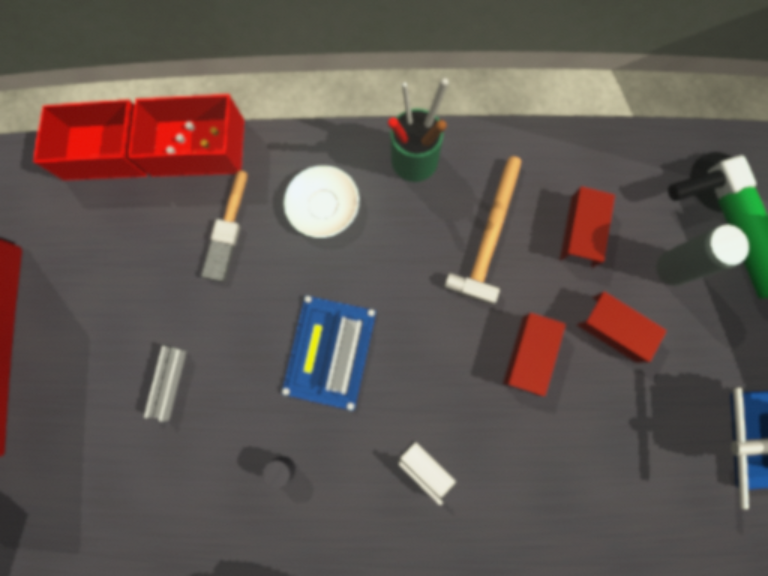

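The scene picture shows the fixture with its chalk (472,307), the seated zinc channel (450,287) and the loose zinc channel (623,331). The brush, dish and hammer are behind.

There are three red wide-channel look-alikes, with top-picture pixels: A (537,354), B (625,328) and C (589,226). Their distances from the base are about 0.58, 0.70 and 0.82 m, so A is the one meant. The white bracket at (427,470) is an unrelated part.

Next I'll get the orientations from the top camera, plus a close crop to check the choice.

```bash
cat > h.py <<'E'
from plant import *
import cv2, numpy as np
from scipy.spatial.transform import Rotation as R
def ray(p,px,z):
    "pixels (N,2) -> world points on plane z"
    px=np.asarray(px,float).reshape(-1,1,2)
    u=cv2.undistortPoints(px,p["mtx"],p["distortion"]).reshape(-1,2)
    E=p["extrinsics"]; d=np.c_[u[:,0],-u[:,1],-np.ones(len(u))]@E[:3,:3].T
    return E[:3,3]+d*((z-E[2,3])/d[:,2])[:,None]
def proj(p,P):
    E=np.linalg.inv(p["extrinsics"]);c=np.asarray(P,float)@E[:3,:3].T+E[:3,3]
    c=c*[1,-1,-1]
    return cv2.projectPoints(c.reshape(-1,1,3),np.zeros(3),np.zeros(3),p["mtx"],p["distortion"])[0].reshape(-1,2)
def rect(p,mask,z):
    "largest blob's min-area rectangle on plane z: centre, long, short, yaw of the long axis"
    n,l,st,_=cv2.connectedComponentsWithStats(mask.astype(np.uint8))
    i=1+np.argmax(st[1:,4]); ys,xs=np.nonzero(l==i)
    w=ray(p,np.c_[xs,ys],z)[:,:2]
    (c,(a,b),t)=cv2.minAreaRect((w*1000).astype(np.float32)); t=np.radians(t)
    if a<b: a,b,t=b,a,t+np.pi/2
    t=(t+np.pi/2)%np.pi-np.pi/2
    return np.round(c,1),round(a,1),round(b,1),round(t,3)
def go(x,y,z,yaw,rot=True):
    "print tool shift (mm) and turn about tool y to put the TCP at x,y,z (mm), jaws across direction yaw"
    s=state();T=R.from_quat(s["tool_rot"]);M=T.as_matrix()
    d=M.T@(np.array([x,y,z])-s["tcp_pos"]*1000)
    j=M[:,2]; now=np.arctan2(j[1],j[0]); e=(yaw+np.pi/2-now+np.pi/2)%np.pi-np.pi/2
    ax=np.cross(M[:,1],[0,0,-1.])@M
    print("tcp",np.round(s["tcp_pos"]*1000,1),"jaw",round(now,3),"shift",np.round(d,1),"turn_y",round(-e,3),"tilt fix",np.round(ax,4),"t",s["time_s"],"gap",round(s["finger_gap"]*1000,1),"F",np.round(s["contact_force"],1))
E
python3 - <<'E'
from h import *
p=read_camera("top");im=p["img"];h=cv2.cvtColor(im,cv2.COLOR_RGB2HSV)
H,S,V=cv2.split(h)
def roi(m,x0,y0,x1,y1):
    k=np.zeros_like(m);k[int(y0/1.5):int(y1/1.5),int(x0/1.5):int(x1/1.5)]=m[int(y0/1.5):int(y1/1.5),int(x0/1.5):int(x1/1.5)];return k
blue=((H>100)&(H<130)&(S>110)).astype(np.uint8)
k=roi(blue,270,280,390,420)
ys,xs=np.nonzero(k);hull=cv2.convexHull(np.c_[xs,ys].astype(np.int32));f=np.zeros_like(k);cv2.fillPoly(f,[hull],1)
print("fixture",rect(p,f,.008))
print("chalk",rect(p,roi(((H>20)&(H<35)&(S>130)).astype(np.uint8),270,280,390,420),.008))
zn=((S<60)&(V>95)).astype(np.uint8)
print("seated",rect(p,cv2.morphologyEx(roi(zn,315,305,370,410),3,np.ones((7,7))),.034))
print("loose",rect(p,cv2.morphologyEx(roi(zn,130,330,200,440),3,np.ones((7,7))),.026))
red=(((H<10)|(H>170))&(S>120)).astype(np.uint8)
print("wide",rect(p,roi(red,495,305,567,400),.05))
a=im[170:300,70:270];b=im[170:300,290:490]
cv2.imwrite("pics/c1.png",cv2.resize(np.hstack([a,b])[:,:,::-1],None,fx=2,fy=2,interpolation=2))
go(470,325,150,0)
M=R.from_quat(state()["tool_rot"]).as_matrix();print(np.round(M,3))
E
```

```text
fixture (array([517.6,  47.3]), 172.5, 127.3, np.float64(-0.22))
chalk (array([523.9,  74.2]), 78.0, 12.5, np.float64(-0.214))
seated (array([512.2,  19.3]), 122.1, 35.7, np.float64(-0.219))
loose (array([463.9, 319.8]), 128.5, 48.3, np.float64(-0.214))
wide (array([ 511.3, -286.1]), 123.6, 69.5, np.float64(-0.332))
tcp [194.2 646.5 243.7] jaw 1.279 shift [ 356.6   93.7 -228.5] turn_y -0.292 tilt fix [-0.  0. -0.] t 0.95 gap 92.8 F [ 0.7 -0.3 -0.8]
[[ 0.958  0.     0.288]
 [-0.288  0.     0.958]
 [-0.    -1.     0.   ]]
```

View pics/c1.png

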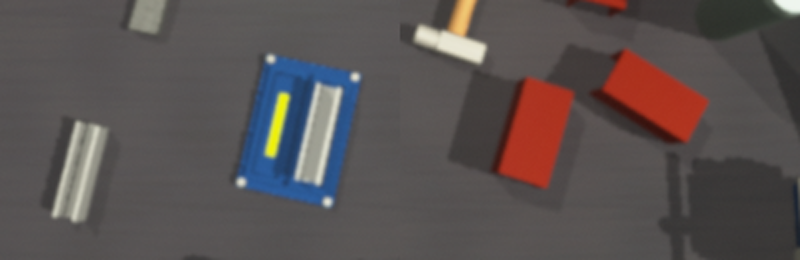

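The crop shows a single loose zinc channel at (80,170). The red channel nearest the base is at (535,130), next to its neighbour at (655,95). Fixture and chalk agree, with the seat centre measured within 1 mm of where it should be. Moving to a hover over the loose channel.

Call:
apply_moves --fingers '[80,80,80,80,80,80,80,80,80,80]' --slide '[[30,5,-20],[45,12,-29],[45,12,-29],[45,12,-29],[45,12,-29],[45,12,-29],[45,12,-29],[37,12,-23],[20,5,-11],[0,0,0]]' --rotation '[[0,0,0],[0,0,0],[0,0,0],[0,0,0],[0,0,0],[0,0,0],[0,0,0],[0,0,0],[0,-0.07,0],[0,0,0]]'

```text
time_s: 2.2
tcp_pos: [0.4711, 0.3244, 0.1493]
tool_rot: [0.703, -0.079, 0.079, -0.703]
contact_force: [0.1, -0.3, 0.2]
finger_gap: 0.0801
```

```bash
python3 - <<'E'
from h import *
p=read_camera("wrist");cv2.imwrite("pics/w1.png",p["img"][:,:,::-1])
print(np.round(p["extrinsics"],3))
go(465,321,33,-.22)
print([(b["at"],b["conf"]) for b in boxes_of(p,"loose_channel")])
E
```

```text
[[ 0.222 -0.93  -0.293  0.389]
 [ 0.975  0.212  0.066  0.343]
 [ 0.001 -0.3    0.954  0.29 ]
 [ 0.     0.     0.     1.   ]]
tcp [470.6 325.2 149.6] jaw 1.347 shift [ -4.5 116.6  -5.3] turn_y -0.004 tilt fix [ 0.      0.     -0.0003] t 2.25 gap 79.9 F [0.1 0.9 0.4]
[([0.4594, 0.3244, 0.002], 0.72)]
```

View pics/w1.png

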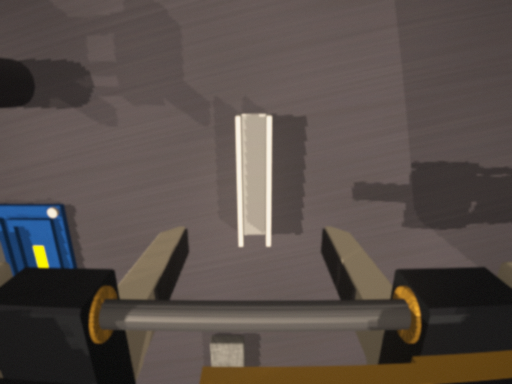

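The wrist picture shows the loose channel open side up. Its wall tops run from (236..272,116) to (236..272,246), between the fingers.

```bash
python3 - <<'E'
from h import *
p=read_camera("wrist")
w=ray(p,[[235.5,115],[272,115],[272,246.5],[237,246.5]],.03)*1000
print(np.round(w,1)); c=w.mean(0);e=w[3]+w[2]-w[0]-w[1];y=np.arctan(e[1]/e[0]);print(c,np.linalg.norm(e)/2,np.linalg.norm(w[0]-w[1]),y)
go(c[0],c[1],33,y)
E
```

```text
[[401.6 325.6  30. ]
 [408.3 355.2  30. ]
 [527.2 330.3  30. ]
 [519.9 298.   30. ]]
[464.26257646 327.27135237  30.        ] 121.47841563743276 30.300451224127944 -0.2178789236253031
tcp [470.1 326.  150. ] jaw 1.348 shift [-6.00e+00  1.17e+02 -1.00e-01] turn_y -0.005 tilt fix [-0.0004  0.      0.0001] t 2.35 gap 79.9 F [0.5 0.5 0.2]
```

Call:
apply_moves --fingers '[60,60,60,60,60,60,28,20,20,20,20]' --slide '[[-6,20,0],[0,30,0],[0,30,0],[0,25,0],[0,12,0],[0,0,0],[0,0,0],[0,0,0],[0,0,0],[0,0,0],[0,0,0]]' --rotation '[[0,0,0],[0,0,0],[0,0,0],[0,0,0],[0,0,0],[0,0,0],[0,0,0],[0,0,0],[0,0,0],[0,0,0],[0,0,0]]'

```text
time_s: 3.72
tcp_pos: [0.4648, 0.3267, 0.0331]
tool_rot: [-0.703, 0.078, -0.078, 0.703]
contact_force: [-1.3, -2.3, 6.1]
finger_gap: 0.0298
```

```bash
python3 - <<'E'
from h import *
go(523.8,74.4,100,-.218)
E
```

```text
tcp [464.8 326.7  33.1] jaw 1.349 shift [ 113.1  -67.  -233.2] turn_y -0.004 tilt fix [-0.0002  0.      0.0003] t 3.725 gap 29.8 F [-1.3 -2.3  6.1]
```

Call:
apply_moves --fingers '[20,20,20,20,20,20,20,20,20,20,20]' --slide '[[0,-15,0],[0,-30,0],[5,-22,-15],[18,0,-36],[20,0,-42],[20,0,-42],[20,0,-42],[18,0,-36],[12,0,-20],[0,0,0],[0,0,0]]' --rotation '[[0,0,0],[0,0,0],[0,0,0],[0,0,0],[0,0,0],[0,0,0],[0,0,0],[0,0,0],[0,0,0],[0,0,0],[0,0,0]]'

```text
time_s: 5.1
tcp_pos: [0.5235, 0.075, 0.0999]
tool_rot: [-0.703, 0.078, -0.078, 0.703]
contact_force: [0.6, 0.7, -3.5]
finger_gap: 0.0301
```

```bash
python3 - <<'E'
from h import *
go(523.8,74.4,41,-.218)
p=read_camera("wrist");cv2.imwrite("pics/w2.png",p["img"][:,:,::-1])
E
```

```text
tcp [523.5  75.   99.9] jaw 1.349 shift [ 0.4 58.9 -0.5] turn_y -0.004 tilt fix [-0.0003  0.     -0.    ] t 5.1 gap 30.1 F [ 0.6  0.7 -3.5]
```

View pics/w2.png

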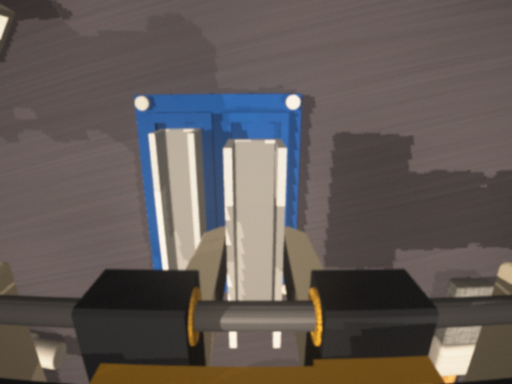

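The wrist picture shows the held channel level, its top end at (224..287,142). The plate's end edge is at (137..302,95) and the seated channel at (150..202,130). Checking the lateral alignment.

```bash
python3 - <<'E'
from h import *
p=read_camera("wrist")
f=np.array([517.6,47.3]);t=-.218;A=np.array([[np.cos(t),np.sin(t)],[-np.sin(t),np.cos(t)]])
for n,px,z in (("plate",[[137,95],[302,94]],.008),("seated",[[150,135],[202,130]],.038),("held",[[224,142],[287,142]],.097)):
    w=ray(p,px,z)[:,:2]*1000; print(n,np.round((w-f)@A.T,1))
E
```

```text
plate [[-84.4 -57.2]
 [-84.2  63.8]]
seated [[-58.7 -40.1]
 [-61.7  -5.3]]
held [[-62.7  14.7]
 [-62.6  44.3]]
```

```bash
python3 - <<'E'
from h import *
f=np.array([517.6,47.3]);t=-.218;A=np.array([[np.cos(t),np.sin(t)],[-np.sin(t),np.cos(t)]])
for n in("wrist","top"):
    p=read_camera(n);h=cv2.cvtColor(p["img"],cv2.COLOR_RGB2HSV)
    b=(h[:,:,0]>100)&(h[:,:,0]<130)&(h[:,:,1]>120)
    if n=="wrist":
        for r in (98,110,125,150,175,200,220):
            x=np.nonzero(b[r,100:330])[0]+100
            print(r,x[0],x[-1],np.round((ray(p,[[x[0]-.5,r],[x[-1]+.5,r]],.008)[:,:2]*1000-f)@A.T,1).tolist())
        cv2.imwrite("pics/w3.png",cv2.resize(p["img"][85:285,120:320,::-1],None,fx=3,fy=3,interpolation=2))
E
```

```text
98 149 284 [[-82.1, -48.7], [-81.3, 51.2]]
110 135 300 [[-73.6, -60.1], [-72.8, 63.2]]
125 137 300 [[-62.6, -59.8], [-61.8, 63.6]]
150 140 299 [[-43.5, -59.5], [-42.9, 63.6]]
175 142 297 [[-23.6, -60.1], [-23.1, 62.8]]
200 145 296 [[-2.7, -60.0], [-2.4, 62.8]]
220 148 295 [[14.9, -59.5], [15.1, 62.7]]
```

View pics/w3.png

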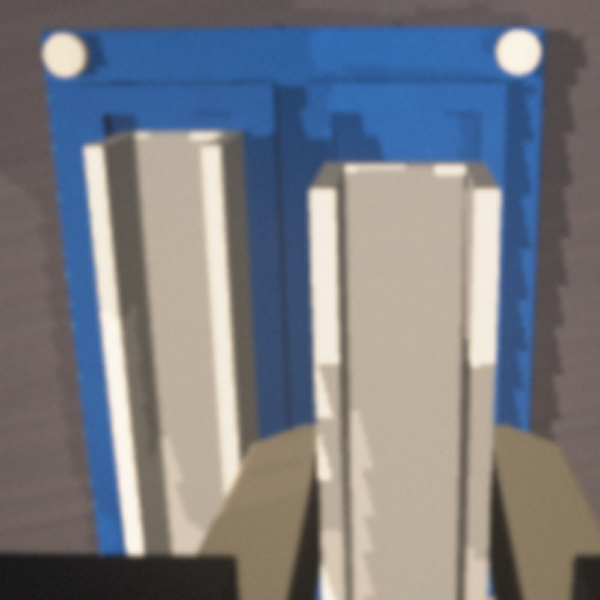

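In the wrist view the held channel is 27.7 mm from the plate's centre line, against the 28 mm nominal. The plate and seated channel also fit, so I'm lowering straight down.

Call:
apply_moves --fingers '[20,20,20,20,20,20,20,20]' --slide '[[0,15,0],[0,15,0],[0,10,0],[0,7,0],[0,5,0],[0,4,0],[0,2,0],[0,0,0]]' --rotation '[[0,0,0],[0,0,0],[0,0,0],[0,0,0],[0,0,0],[0,0,0],[0,0,0],[0,0,0]]'

```text
time_s: 6.3
tcp_pos: [0.5237, 0.0746, 0.0417]
tool_rot: [-0.703, 0.078, -0.078, 0.703]
contact_force: [-0.4, -0.3, -2.9]
finger_gap: 0.0299
```

Call:
apply_moves --fingers '[20,20,20]' --slide '[[0,0.7,0],[0,0.5,0],[0,0,0]]' --rotation '[[0,0,0],[0,0,0],[0,0,0]]'

```text
time_s: 6.68
tcp_pos: [0.5238, 0.0746, 0.0411]
tool_rot: [-0.703, 0.078, -0.078, 0.703]
contact_force: [-4.1, -0.7, 5.8]
finger_gap: 0.0298
```

Call:
apply_moves --fingers '[36,36,36,36,36,36,36,36,36,70,70]' --slide '[[0,0,0],[0,0,0],[0,0,0],[0,-8,0],[0,-20,0],[0,-40,0],[0,-40,0],[0,-20,0],[0,0,0],[0,0,0],[0,0,0]]' --rotation '[[0,0,0],[0,0,0],[0,0,0],[0,0,0],[0,0,0],[0,0,0],[0,0,0],[0,0,0],[0,0,0],[0,0,0],[0,0,0]]'

```text
time_s: 8.05
tcp_pos: [0.5232, 0.0745, 0.167]
tool_rot: [0.703, -0.079, 0.078, -0.703]
contact_force: [0.1, 0.8, -0.2]
finger_gap: 0.0517
```

```bash
python3 - <<'E'
from h import *
p=read_camera("wrist");cv2.imwrite("pics/w4.png",p["img"][:,:,::-1])
go(511,-286,170,-.218)
E
```

```text
tcp [523.3  74.5 167.2] jaw 1.349 shift [  67.4   -2.8 -354.4] turn_y -0.004 tilt fix [ 0.0006  0.     -0.0018] t 8.1 gap 55.7 F [-0.7 -0.2 -0.2]
```

View pics/w4.png

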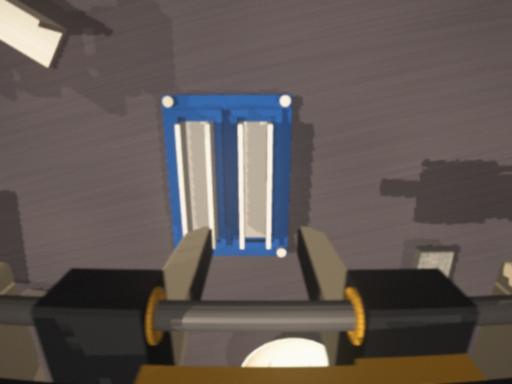

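Both zinc channels lie flat in their seats (195,185 and 256,185). Next, the nearest red channel.

Call:
apply_moves --fingers '[88,88,88,88,88,88,88,88,88,88]' --slide '[[5,0,-25],[8,0,-45],[10,0,-52],[10,0,-52],[10,0,-52],[10,0,-52],[8,0,-46],[6,-3,-30],[0,0,0],[0,0,0]]' --rotation '[[0,0,0],[0,0,0],[0,0,0],[0,0,0],[0,0,0],[0,0,0],[0,0,0],[0,0.05,0],[0,0.06,0],[0,0,0]]'

```text
time_s: 9.35
tcp_pos: [0.5109, -0.2857, 0.1706]
tool_rot: [-0.697, 0.117, -0.116, 0.698]
contact_force: [-0.2, 0.7, 1.3]
finger_gap: 0.0878
```

```bash
python3 - <<'E'
from h import *
p=read_camera("wrist");cv2.imwrite("pics/w5.png",p["img"][:,:,::-1])
go(511,-286,54,-.332)
E
```

```text
tcp [ 511.  -285.4  170.8] jaw 1.24 shift [  0.3 116.8  -0.6] turn_y 0.001 tilt fix [-0.0002 -0.     -0.0009] t 9.4 gap 88.1 F [-0.5  0.9  0. ]
```

View pics/w5.png

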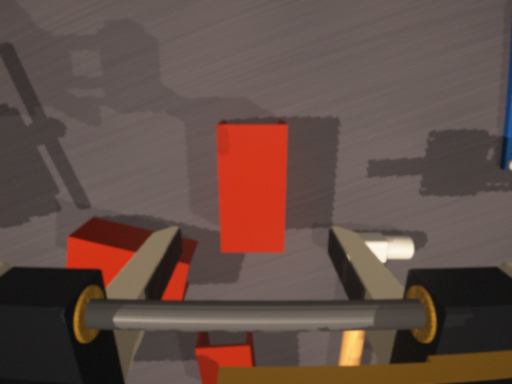

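The red channel's back is at (219..288,125) to (221..285,252), between the fingers. The neighbouring red channel's nearest corner (197,240) and the hammer head (412,247) are close, so I'm checking clearances.

```bash
python3 - <<'E'
from h import *
p=read_camera("wrist");h=cv2.cvtColor(p["img"],cv2.COLOR_RGB2HSV)
w=ray(p,[[218.5,124],[288,124],[285.5,252],[221,252]],.05)*1000
c=w.mean(0);e=w[3]+w[2]-w[0]-w[1];y=np.arctan(e[1]/e[0]);print(c,np.linalg.norm(e)/2,np.linalg.norm(w[0]-w[1]),np.linalg.norm(w[2]-w[3]),y)
A=np.array([[np.cos(y),np.sin(y)],[-np.sin(y),np.cos(y)]])
for n,px,z in (("B",[[197,240],[181,300]],.05),("ham",[[372,240],[360,258],[412,247]],.02)):
    print(n,np.round((ray(p,px,z)[:,:2]*1000-c[:2])@A.T,1).tolist())
go(c[0],c[1],54,y)
E
```

```text
[ 511.25663716 -286.14750091   50.        ] 120.41119619923799 58.397763570164756 61.77161902071366 -0.33142423020086564
B [[47.6, -53.2], [115.8, -73.8]]
ham [[63.1, 126.2], [84.6, 115.7], [72.0, 171.8]]
tcp [ 511.1 -285.2  171. ] jaw 1.241 shift [  0.6 117.   -0.9] turn_y 0.001 tilt fix [-0.0002 -0.     -0.0006] t 9.45 gap 88.0 F [-0.4  0.3 -0.4]
```

Call:
apply_moves --fingers '[88,88,88,88,88,88,60,50,50,50,50]' --slide '[[0.5,20,-1],[0,30,0],[0,30,0],[0,25,0],[0,12,0],[0,0,0],[0,0,0],[0,0,0],[0,0,0],[0,0,0],[0,0,0]]' --rotation '[[0,0,0],[0,0,0],[0,0,0],[0,0,0],[0,0,0],[0,0,0],[0,0,0],[0,0,0],[0,0,0],[0,0,0],[0,0,0]]'

```text
time_s: 10.82
tcp_pos: [0.5114, -0.2869, 0.055]
tool_rot: [0.698, -0.117, 0.117, -0.697]
contact_force: [-1.4, 0.1, 5.9]
finger_gap: 0.0598
```

```bash
python3 - <<'E'
from h import *
go(517.6,47.3,140,-.218)
E
```

```text
tcp [ 511.4 -286.9   55. ] jaw 1.239 shift [-103.   -85.2  317.9] turn_y -0.114 tilt fix [ 0.0004 -0.      0.0008] t 10.825 gap 59.8 F [-1.4  0.1  5.9]
```

Call:
apply_moves --fingers '[50,50,50,50,50,50,50,50,50,50,50,50]' --slide '[[0,-15,0],[0,-30,0],[-5,-25,15],[-12,-15,38],[-14,0,44],[-14,0,44],[-14,0,44],[-14,0,44],[-14,0,42],[-11,0,33],[-5,0,14],[0,0,0]]' --rotation '[[0,0,0],[0,0,0],[0,0,0],[0,0,0],[0,0,0],[0,0,0],[0,0,0],[0,0,0],[0,0,0],[0,0,0],[0,-0.057,0],[0,-0.057,0]]'

```text
time_s: 12.32
tcp_pos: [0.5173, 0.0484, 0.1396]
tool_rot: [-0.703, 0.075, -0.075, 0.703]
contact_force: [0.4, -1.0, -5.6]
finger_gap: 0.0596
```

```bash
python3 - <<'E'
from h import *
go(517.6,47.3,67,-.218)
p=read_camera("wrist");q=read_camera("scene")
cv2.imwrite("pics/w6.png",np.hstack([p["img"][60:300,130:400],q["img"][130:250,230:380].repeat(2,0).repeat(2,1)])[:,:,::-1])
E
```

```text
tcp [517.3  48.4 139.6] jaw 1.358 shift [ 0.6 72.6 -1. ] turn_y 0.005 tilt fix [ 0.     -0.     -0.0004] t 12.325 gap 59.6 F [ 0.4 -1.  -5.6]
```

View pics/w6.png

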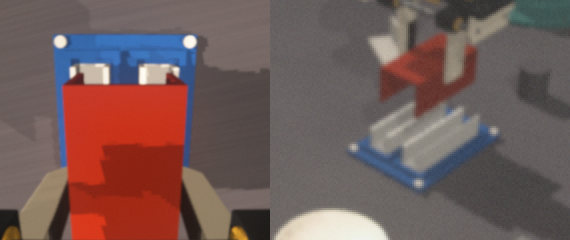

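The red channel is level above both zinc channels. The midpoint of the zinc ends (column 126) matches the middle of the red one (125). Lowering slowly.

Call:
apply_moves --fingers '[50,50,50,50,50,50,50,50,50,50]' --slide '[[0.5,12,-1],[0,15,0],[0,12,0],[0,8,0],[0,7,0],[0,6,0],[0,5,0],[0,4,0],[0,2.5,0],[0,0,0]]' --rotation '[[0,0,0],[0,0,0],[0,0,0],[0,0,0],[0,0,0],[0,0,0],[0,0,0],[0,0,0],[0,0,0],[0,0,0]]'

```text
time_s: 13.68
tcp_pos: [0.5177, 0.0465, 0.0679]
tool_rot: [0.703, -0.077, 0.077, -0.703]
contact_force: [0.6, -0.1, -5.7]
finger_gap: 0.0594
```

Call:
apply_moves --fingers '[50,50,50]' --slide '[[0,0.7,0],[0,0.6,0],[0,0,0]]' --rotation '[[0,0,0],[0,0,0],[0,0,0]]'

```text
time_s: 14.05
tcp_pos: [0.5179, 0.0465, 0.067]
tool_rot: [-0.703, 0.077, -0.077, 0.703]
contact_force: [-2.2, 0.0, 0.3]
finger_gap: 0.0597
```

Contact came at z = 67 mm as expected, and the force now takes the weight. Releasing and lifting.

Call:
apply_moves --fingers '[72,72,72,72,72,72,72,72,72,72]' --slide '[[0,0,0],[0,0,0],[0,0,0],[0,-8,0],[0,-20,0],[0,-40,0],[0,-40,0],[0,-25,0],[0,0,0],[0,0,0]]' --rotation '[[0,0,0],[0,0,0],[0,0,0],[0,0,0],[0,0,0],[0,0,0],[0,0,0],[0,0,0],[0,0,0],[0,0,0]]'

```text
time_s: 15.3
tcp_pos: [0.5175, 0.0465, 0.1995]
tool_rot: [0.703, -0.077, 0.077, -0.703]
contact_force: [0.3, 0.0, -0.1]
finger_gap: 0.0723
```

```bash
python3 - <<'E'
from h import *
p=read_camera("wrist");q=read_camera("scene")
cv2.imwrite("pics/w7.png",np.hstack([p["img"][60:300,100:400],q["img"][130:250,230:380].repeat(2,0).repeat(2,1)])[:,:,::-1])
h=cv2.cvtColor(p["img"],cv2.COLOR_RGB2HSV);H,S=h[:,:,0],h[:,:,1]
m=((H<10)|(H>170))&(S>120);m[300:]=0
r=rect(p,m,.062);print(r);f=np.array([517.6,47.3]);t=-.218
print(np.array([[np.cos(t),np.sin(t)],[-np.sin(t),np.cos(t)]])@(r[0]-f))
E
```

```text
(array([516.5,  47.3]), 122.3, 60.4, np.float64(-0.218))
[-1.07396515 -0.23790513]
```

View pics/w7.png

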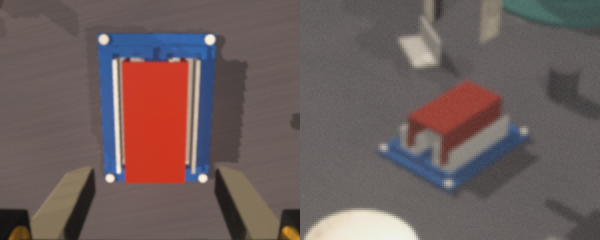

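The red channel sits over the pair with a leg in each zinc channel. It measures 1 mm off lengthwise, 0.2 mm off sideways, and parallel, with the arm clear.

```bash
python3 -c "
from plant import *
print(finish_job())"
```

```text
the job is handed in; nothing more can be done
None
```

The three channels are set up for tacking, and the job was handed in after about 15 s of the 69 s allowed. `finish_job` gives no verdict, so what follows rests on my own checks.

- **Loose zinc channel:** I laid it open side up in the chalk-marked seat. It touched down at the expected height, and afterwards both zinc channels showed flat in their seats.
- **Red channel:** I used the one nearest the base, about 0.58 m away, and lowered it over the pair. It touched down at the height for full depth. The last wrist picture puts its centre about 1 mm off lengthwise and 0.2 mm off sideways, parallel to the fixture, with a leg in each zinc channel.
- **Gripper:** it was open and about 130 mm above the placing height at hand-in, with no contact force.

**Disagreement:** the wrist and top cameras differed by up to about 1.7 mm on where the fixture's centre line is, within the calibration tolerance. The fit was not affected.

**Not checked at the end:** I did not measure the brush, hammer or dish again; the arm did not reach toward any of them.

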